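Daily check of a laboratory balance

ROBOT

A 6-joint arm with a two-finger parallel gripper is mounted at the origin on the work surface. World frame = base frame: x ahead of the robot, y to its left, z up, the work surface at z = 0. Lengths are in m, angles in rad, forces in N, time in s.
With the tool pointing down it reaches from about 0.3 to 0.875 m from the base axis. Payload 6.4 kg.
Tool frame: the origin (TCP) lies midway between the tips of the shut fingers; the grasp point (between the pads) lies ctrl.grip_depth behind it (ctrl.grip_depth is the distance from the TCP to the grasp point, in m); x points along the fingers, y is the direction in which the jaws open and shut, and the axes are right-handed (so a half turn about x gives the same grasp; the last joint's range is limited). The gripper opens to 85 mm and grips with 20 to 120 N. Pads are 22 mm wide; open, the fingers measure 114 mm over their backs; the gripper's body (76 mm by 85 mm) begins 54 mm behind the grasp point. The pads swing forward as they close: fully open they stand 13 mm farther back than shut.
Start: joints at [1.053, 0.181, 1.607, -0, 1.354, -0.206], TCP at [0.176, 0.547, 0.231] pointing down, gripper open.
Joint ranges: [-2.99, 2.99], [-0.89, 2.07], [0.3, 2.58], [-1.14, 4.28], [0, 2.63], [-3.12, 3.12]. Speed limits (rad/s): [2.57, 2.57, 3.01, 3.14, 3.14, 3.14].

INTERFACE

Orientations are given as a unit quaternion [w, x, y, z].
In Python, from bench import ctrl gives the robot as it stands.
- The arm moves only by the tool carry_out, never from a script. Its argument "motion" is one flat list of numbers, 7 for each row, row after row: the turn, a rotation vector about the tool's x, y, z in degrees, then the shift along the tool's x, y, z in m, then the gripper's target within -1 to 1 (shut at 1, half-way at 0, fully open at -1). A call has 1 to 10 rows; each row shifts and turns the pose as measured when the row begins, along the tool's axes as they then stand; what a row does not reach is not made up. A row lasts 1/10 s, in which the tool goes at most 50 mm and 8.59 degrees, less where a joint would pass 70% of its speed; a pose out of reach is approached as far as the arm can. A call with a gripper value outside its range is refused whole. The fingers move at their own pace and stop on an object; the grip force is fixed at half the most. Time passes only in rows, so rows that do not move let the fingers close. It gives the time, the measured TCP pose, the force and the opening at its end, in the units of the state.
- ctrl.get_obs(): the state, without advancing time (a new reading comes with each control period).
- ctrl.camera(name): name is "side" or "top"; returns the picture (400x640x3 uint8, blue, green, red); there is no depth.
- ctrl.camera_params(name): a dict with "mtx" (3x3 intrinsics, pixels), "pose" (4x4, takes a point from camera to world coordinates). Camera axes: x right, y down, z forward; pixel columns grow to the right and rows downward; lengths in m; the calibration is good to about 2 mm. A picture is of the moment at which its call begins. camera_params takes no time and is no camera call.
- ctrl.hand_in(): hands the job in, once; it reports no verdict.
Trained networks look in the newest picture that a camera, given by its name, has taken for a name from the list of things; names that differ only in an ending like _2 or _b are one class to them, and where a whole thing is asked for, a point or a joint stands for the part that bears it (a point fixed in the world has none). Each returns a list of dicts, best first, with "conf" (0 to 1); they miss things now and then, are a little off and sometimes report something else, mostly with a low value. They report only what shows in the picture. A call takes as long as a camera call. They do not tell look-alikes from the thing itself.
- ctrl.boxes_of(camera, thing): "point" ([x, y, z] in m, in the coordinates of the camera as it stood for that picture, good to about 4 mm: the middle of the surface that is visible of it).
- ctrl.trace(camera, thing): "pixels" (400x640 bool, what is visible of it).
- ctrl.landmark_of(camera, thing): "point" ([x, y, z] in m, in the coordinates of the camera as it stood for that picture, good to about 4 mm: a listed point, or the origin of a listed thing).
The state is a dict: "time_s": time; "q": joint angles; "dq": joint speeds; "joint_efforts": joint torques, N m; "eef_pos": TCP position; "eef_rot": TCP orientation; "wrist_force": force on the tool from outside, world axes, zero at the start; "torque": the same for the moment, N m; "opening": opening from 0.0 (shut) to 1.0 (fully open).
Only numpy, scipy, OpenCV 4.12 (cv2) and the standard library are available. Lean on these libraries where they do the work, as an engineer would, in place of code of your own. Each camera call takes 0.05 s, during which the arm holds its last target. There are 200 camera calls.

TASK

Do the daily check of the balance: slide the glass pane on top of its draught shield all the way open, stand the middle-sized of the three check weights gently on the centre of the weighing pan, let go of it, and draw the pane fully shut again. Do not press hard on the pan, and leave the other two weights, the tip box and the beaker as they are.

Things in the scene. Friction and masses are not known exactly. Their poses are not given: they have to be found in the camera images.
- balance: Cream lab balance, fixed, 350 deep (x) x 200 wide (y) x 131 mm high. Origin: middle of its underside; x runs from its front (low console with display and keys, x -175 to -95 mm, up to 58 mm high) to its rear, z up. Draught shield: glass chamber, x -95 to 55 mm, with grey front bar and side rails 130 mm high. Rear housing: x 55 to 175 mm, its flat cover 131 mm high; the open pane runs under it.
- pane (a joint): Opening of the shield's top pane, m: 0 = shut (against the front bar), 0.105 = fully open (stop, to the rear, along the balance's +x). Starts 0 to 0.03. Flat glass, 140 (x) x 164 (y) x 4 mm, its sides held in the rails; no handle, cannot be lifted, gripped or pushed from behind: press closed fingertips on it (5 to 10 N will do) and drag it by friction. It slides with 1.5 N and stays where left.
- finger_strip (a point): Centre of the frosted white finger strip (26 mm in x by 90 mm in y) on the pane's upper face, 126 mm above the bench; moves with the pane. The pane's front edge is 17 mm in front of it; the rear cover is 22 mm behind it when the pane is fully open. Axes as the balance's. With the pane open, the gap into the chamber is 105 mm (x) by 160 mm (y), from the front bar to the pane's front edge.
- pan: Round steel weighing pan, 80 mm diameter, marked with a 60 mm circle. Origin: centre of its upper face, 72 mm above the bench and 25 mm in front of the balance's origin; 63 mm behind the front bar. It gives on a spring, about 0.8 mm under the middle weight, and stops after 3 mm. It is damaged by more than 20 N, even for an instant.
- weight_mid: The middle-sized check weight (200 g), to be put on the pan: upright steel cylinder of 30 mm diameter and 31 mm height with a narrower knob (20 mm diameter) on top, 46 mm high in all. Origin at the centre of its underside, z up.
- weight_mid_centre (a point): Centre of the middle weight, on its axis 23 mm above its foot. Grip the cylinder at about this height or up to 5 mm higher. When the weight stands on the pan this point is 31 mm below the upper face of the pane.
- weight_small: Small check weight (100 g), same shape, 22 mm diameter, 40 mm high in all; not used. Origin at the centre of its underside.
- weight_large: Large check weight (500 g), same shape, 40 mm diameter, 62 mm high in all; not used. Origin at the centre of its underside.
- mat: Flat grey mat, 290 (x) x 110 (y) x 3 mm, fixed to the bench, to the left or to the right of the balance. The three weights stand on it in a row along its x axis, about 90 mm apart, in any order. Origin at the centre of its underside.
- tip_box: Closed plastic pipette-tip box, 122 x 86 x 80 mm, a bystander. Origin at the centre of its underside.
- beaker: Empty glass beaker, 68 mm diameter, 90 mm high, a bystander. Origin at the centre of its underside.
Not all that is in view belongs to the job. Leave any purple look-alike of the weight_mid alone.

How it is judged:
On the way, in this order (a step that is already met when the one before it is completed fails the run):
1. the glass pane is slid open (value of joint pane above 0.085 m), for 0.2 s.
2. the middle weight stands on the pan and is let go (horizontal distance between weight_mid and pan below 0.012 m and z of weight_mid in the frame of pan between -0.003 and 0.003 m and angle between weight_mid's own z axis and vertical below 0.1 rad and contact force between the fingers and weight_mid below 0.05 N), for 0.2 s.
At the end, for the whole second after the job is handed in: The pane is shut to within 3 mm of its stop, and the middle weight stands upright and at rest on the pan, its axis within 12 mm of the pan's centre (value of joint pane below 0.003 m and horizontal distance between weight_mid and pan below 0.012 m and z of weight_mid in the frame of pan between -0.003 and 0.003 m and angle between weight_mid's own z axis and vertical below 0.1 rad and linear speed of weight_mid below 0.02 m/s); the robot touches nothing.
It fails at once if the pan is loaded with more than 20 N (contact force between pan and anything else above 20 N).
It fails at once if the small weight is disturbed (distance of weight_small from where it was at the start of the episode above 0.01 m or angle between weight_small's own z axis and vertical above 0.3 rad).
It fails at once if the large weight is disturbed (distance of weight_large from where it was at the start of the episode above 0.01 m or angle between weight_large's own z axis and vertical above 0.3 rad).
It fails at once if the tip box or the beaker is disturbed (distance of any of tip_box, beaker from where it was at the start of the episode above 0.015 m).
It also fails if it takes over 72 s, if anything falls off the work surface, if the arm or the gripper's body presses on something with over 40 N, if the wrist force passes 120 N, or if a joint passes its speed limit or range.

## Working session

There is one attempt and no reset: what is moved stays moved. The work goes in short steps, Python scripts to look and compute and a tool call to move; the robot and the scene stay as the last step left them, time stands still between calls to the robot, and variables do not carry over. Pictures are saved under pics/ and viewed, about 8 in all and at most 12, crops included, and the job is handed in when it is done.

Besides the shell and the picture viewer there is one more tool, called after ">>>" by a JSON object that holds its "api" and its "payload", one argument or row to a line. carry_out: Moves the arm, as the interface text tells. Its arguments: {"type":"object","properties":{"motion":{"type":"array"}},"required":["motion"]}

```bash
mkdir -p pics
cat > h.py <<'E'
from bench import ctrl
import numpy as np, cv2
def w(cam,p):
    T=np.array(ctrl.camera_params(cam)["pose"]); return (T@np.append(p,1))[:3]
def ray(cam,u,v,z):
    P=ctrl.camera_params(cam); T=np.array(P["pose"]); d=T[:3,:3]@np.linalg.solve(np.array(P["mtx"]),[u,v,1.]); o=T[:3,3]
    return o+d*(z-o[2])/d[2]
def px(cam,p):
    P=ctrl.camera_params(cam); T=np.linalg.inv(np.array(P["pose"])); q=np.array(P["mtx"])@(T@np.append(p,1))[:3]; return q[:2]/q[2]
E
python3 - <<'E'
from h import *
o=ctrl.get_obs(); print(o["eef_pos"],o["eef_rot"],o["wrist_force"],o["opening"],ctrl.grip_depth)
for c in ("side","top"):
    cv2.imwrite(f"pics/{c}1.png",ctrl.camera(c))
    print(c,np.round(ctrl.camera_params(c)["pose"],3).tolist())
    for t in ["balance","finger_strip","pan","weight_mid","weight_mid_centre","weight_small","weight_large","mat","tip_box","beaker"]:
        print(t,[(round(r["conf"],2),np.round(w(c,r["point"]),3).tolist(),np.round(px(c,w(c,r["point"]))).tolist()) for r in ctrl.landmark_of(c,t)])
print(ctrl.get_obs()["time_s"])
E
```

```text
[0.1761053  0.54678588 0.23040313] [ 0.69831396  0.10921327  0.69874693 -0.11037576] [-0.1861868   0.22769973 -0.67895239] 0.9980038376733913 0.0187
side [[0.742, -0.386, 0.548, -0.186], [-0.67, -0.45, 0.59, -0.782], [0.019, -0.805, -0.593, 0.913], [0.0, 0.0, 0.0, 1.0]]
balance [(0.91, [0.557, 0.167, 0.001], [286.0, 209.0])]
finger_strip [(0.62, [0.491, 0.157, 0.123], [269.0, 186.0])]
pan []
weight_mid [(0.67, [0.624, -0.185, 0.001], [384.0, 257.0]), (0.64, [0.414, -0.066, -0.0], [299.0, 270.0])]
weight_mid_centre [(0.48, [0.439, -0.168, 0.029], [332.0, 278.0]), (0.44, [0.415, -0.07, 0.023], [300.0, 264.0])]
weight_small [(0.59, [0.54, -0.194, 0.007], [366.0, 271.0]), (0.2, [0.45, -0.174, 0.004], [337.0, 284.0])]
weight_large [(0.5, [0.624, -0.184, -0.0], [384.0, 258.0])]
mat [(0.95, [0.535, -0.177, -0.003], [360.0, 272.0]), (0.26, [0.573, 0.513, 0.001], [228.0, 162.0])]
tip_box [(0.85, [0.573, 0.511, -0.003], [228.0, 164.0])]
beaker [(0.87, [0.511, -0.44, 0.002], [434.0, 335.0])]
top [[-0.014, -0.997, 0.073, 0.447], [-1.0, 0.013, -0.006, -0.005], [0.005, -0.073, -0.997, 1.776], [0.0, 0.0, 0.0, 1.0]]
balance [(0.58, [0.552, 0.167, -0.003], [268.0, 208.0])]
finger_strip [(0.7, [0.496, 0.158, 0.124], [267.0, 222.0])]
pan [(0.24, [0.621, -0.181, 0.001], [360.0, 188.0])]
weight_mid [(0.48, [0.445, -0.169, 0.003], [358.0, 235.0]), (0.4, [0.414, -0.069, 0.002], [332.0, 244.0])]
weight_mid_centre [(0.63, [0.419, -0.073, 0.023], [333.0, 242.0]), (0.57, [0.444, -0.165, 0.024], [358.0, 236.0]), (0.57, [0.551, 0.166, -0.0], [268.0, 208.0])]
weight_small [(0.48, [0.54, -0.197, 0.005], [365.0, 210.0])]
weight_large [(0.39, [0.622, -0.179, 0.001], [360.0, 188.0])]
mat [(0.67, [0.535, -0.18, 0.001], [361.0, 211.0]), (0.34, [0.62, -0.182, 0.002], [360.0, 189.0])]
tip_box [(0.55, [0.575, 0.511, -0.002], [177.0, 203.0])]
beaker [(0.56, [0.51, -0.441, -0.001], [430.0, 217.0])]
1.1
```

View pics/top1.png

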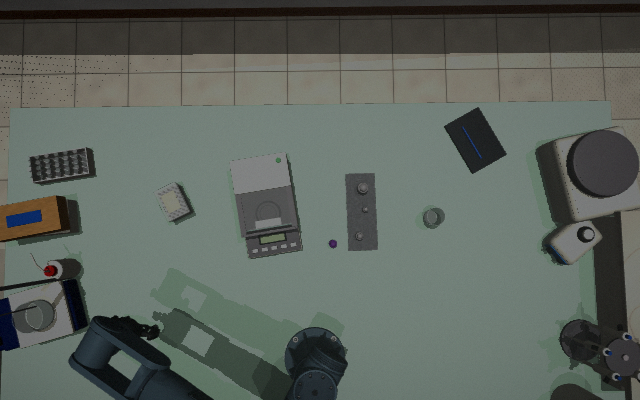

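View pics/side1.png

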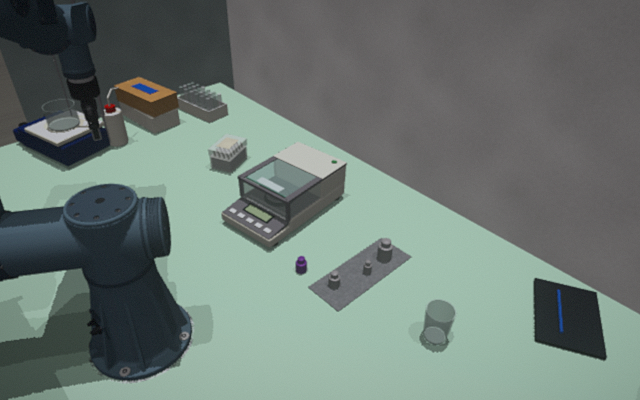

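Run:
```python
from h import *
a=cv2.imread("pics/top1.png")[145:265,225:385]; b=cv2.imread("pics/side1.png")[130:310,210:420]
a=cv2.resize(a,(800,600),interpolation=cv2.INTER_CUBIC); cv2.imwrite("pics/topc.png",cv2.convertScaleAbs(a,alpha=1.4))
cv2.imwrite("pics/sidec.png",cv2.convertScaleAbs(cv2.resize(b,(700,600),interpolation=cv2.INTER_CUBIC),alpha=1.4))
for c in ("top","side"):
  ctrl.camera(c)
  for t in ("balance","finger_strip","mat","pane"):
    r=ctrl.trace(c,t)
    if r:
        m=r[0]["pixels"].astype(np.uint8); vs,us=np.nonzero(m)
        z=.126 if t in("finger_strip","pane") else .003
        P=np.array([ray(c,u,v,z)[:2] for u,v in zip(us,vs)],np.float32)
        print(c,t,round(r[0]["conf"],2),len(us),np.round(P.mean(0),4),cv2.minAreaRect(P))
```

```text
Traceback (most recent call last):
  File "h.py", line 6, in ray
    P=ctrl.camera_params(cam); T=np.array(P["pose"]); d=T[:3,:3]@np.linalg.solve(np.array(P["mtx"]),[u,v,1.]); o=T[:3,3]
ValueError: time passes only in moves, steps and waits
```

View pics/topc.png

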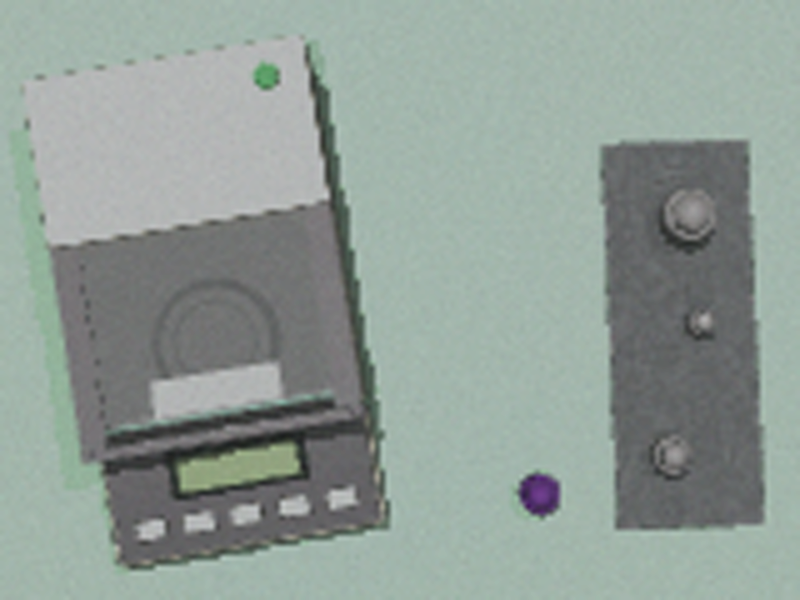

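View pics/sidec.png

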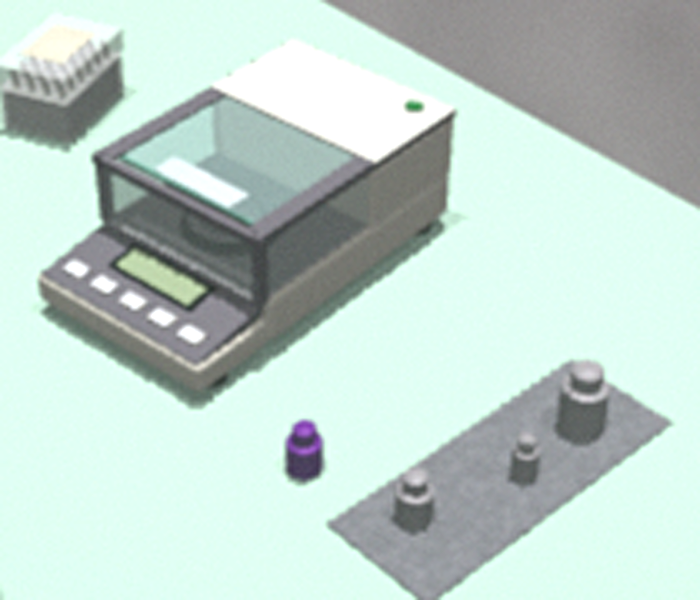

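Steel weights in the top crop: large (690,215), small (700,322), middle (672,455) → full-image px (359,236). The purple look-alike is at (540,494) and stays. The middle steel one on the mat is the target by size. The cover corners are at crop (28,83), (303,37), (330,203), (52,245).

```bash
cat > h.py <<'E'
from bench import ctrl
import numpy as np, cv2
PP={c:{k:np.array(v) for k,v in ctrl.camera_params(c).items() if k in("mtx","pose")} for c in ("top","side")}
def w(cam,p): return (PP[cam]["pose"]@np.append(p,1))[:3]
def ray(cam,u,v,z):
    T=PP[cam]["pose"]; d=T[:3,:3]@np.linalg.solve(PP[cam]["mtx"],[u,v,1.]); o=T[:3,3]
    return o+d*(z-o[2])/d[2]
def px(cam,p):
    q=PP[cam]["mtx"]@(np.linalg.inv(PP[cam]["pose"])@np.append(p,1))[:3]; return q[:2]/q[2]
E
python3 - <<'E'
from h import *
f=lambda u,v,z: ray("top",225+u/5-.4,145+v/5-.4,z)[:2]
g=lambda u,v,z: ray("side",210+u*.3-.4,130+v*.3-.4,z)[:2]
for nm,C in (("top",[f(*p,.131) for p in [(28,83),(303,37),(330,203),(52,245)]]),("side",[g(*p,.131) for p in [(292,40),(455,113),(375,162),(212,90)]])):
    # order: rear-left, rear-right, front-right, front-left
    C=np.array(C); L=np.array([[.175,.1],[.175,-.1],[.055,-.1],[.055,.1]])
    a=C-C.mean(0); b=L-L.mean(0); yaw=np.arctan2((b[:,0]*a[:,1]-b[:,1]*a[:,0]).sum(),(a*b).sum()); R=np.array([[np.cos(yaw),-np.sin(yaw)],[np.sin(yaw),np.cos(yaw)]])
    o=C.mean(0)-R@L.mean(0); print(nm,C.round(3).tolist(),"yaw",np.degrees(yaw),"org",o,"resid",((C-o)@R-L).round(3).tolist())
print("strip",np.mean([f(*p,.126) for p in [(150,382),(282,364),(285,400),(153,420)]],0))
print("console front corners",f(120,568,.02),f(385,525,.02))
for c in ("top","side"):
  ctrl.camera(c)
  for t in ("weight_mid","weight_mid_centre","balance","finger_strip"):
    print(c,t,[(round(r["conf"],2),w(c,r["point"]).round(4).tolist()) for r in ctrl.landmark_of(c,t)])
  for t in ("balance","finger_strip","mat","weight_mid"):
   for r in ctrl.trace(c,t):
        vs,us=np.nonzero(r["pixels"])
        z={"finger_strip":.126,"weight_mid":.026}.get(t,.003)
        P=np.array([ray(c,u,v,z)[:2] for u,v in zip(us,vs)],np.float32)
        print(c,t,round(r["conf"],2),len(us),np.round(P.mean(0),4),np.round(np.hstack([np.ravel(x) for x in cv2.minAreaRect(P)]),3))
E
```

```text
top [[0.71, 0.286], [0.74, 0.093], [0.622, 0.075], [0.596, 0.27]] yaw 8.401885725814148 org [0.5531803 0.1643816] resid [[-0.002, -0.002], [-0.001, 0.002], [0.001, 0.002], [0.002, -0.002]]
side [[0.71, 0.291], [0.737, 0.089], [0.625, 0.077], [0.592, 0.266]] yaw 8.88262045068836 org [0.55242557 0.1629326 ] resid [[0.001, 0.002], [-0.004, -0.001], [0.004, 0.004], [-0.0, -0.004]]
strip [0.49199734 0.15533133]
console front corners [0.36580178 0.23830011] [0.39466004 0.04254001]
top weight_mid [(0.53, [0.4461, -0.168, 0.0018]), (0.43, [0.4111, -0.0711, -0.0003])]
top weight_mid_centre [(0.62, [0.4188, -0.0714, 0.022]), (0.49, [0.6215, -0.1803, 0.0032]), (0.4, [0.4443, -0.1662, 0.0244])]
top balance [(0.79, [0.5525, 0.1659, 0.0005])]
top finger_strip [(0.58, [0.4944, 0.1591, 0.126])]
top balance 0.63 38 [ 0.4437 -0.1723] [ 4.4400e-01 -1.7200e-01  2.3000e-02  1.9000e-02  8.9215e+01]
top balance 0.57 5581 [0.5655 0.1761] [0.565 0.176 0.375 0.218 9.581]
top finger_strip 0.6 1815 [0.5428 0.1626] [0.542 0.163 0.14  0.165 9.298]
top mat 0.85 2126 [ 0.533  -0.1819] [ 0.536 -0.184  0.293  0.114  
[... 477 characters left out ...]
lance [(0.83, [0.5548, 0.1674, 0.0])]
side finger_strip [(0.94, [0.4942, 0.1567, 0.1257]), (0.41, [0.5121, -0.4411, 0.0028])]
side balance 0.58 7842 [0.6174 0.2389] [0.632 0.259 0.513 0.349 8.739]
side finger_strip 0.67 1364 [0.5378 0.166 ] [0.539 0.167 0.141 0.16  7.74 ]
side finger_strip 0.34 2517 [ 0.4225 -0.2668] [ 0.437 -0.262  0.251  0.1    1.457]
side mat 0.56 2804 [ 0.5151 -0.1852] [ 0.532 -0.181  0.294  0.118  0.706]
side mat 0.32 1368 [0.6528 0.3117] [0.656 0.315 0.162 0.184 8.182]
side weight_mid 0.67 173 [ 0.4391 -0.1733] [ 4.410e-01 -1.710e-01  6.100e-02  2.800e-02  4.694e+01]
side weight_mid 0.5 169 [ 0.4099 -0.0781] [ 4.1200e-01 -7.6000e-02  6.0000e-02  2.9000e-02  4.9045e+01]
```

```bash
cat >> h.py <<'E'
from scipy.spatial.transform import Rotation as Ro
YAW=np.radians(8.7); U=np.array([np.cos(YAW),np.sin(YAW),0]); N=np.array([-np.sin(YAW),np.cos(YAW),0]); ORG=np.array([.5535,.1655,0])
def B(x,y,z): return ORG+x*U+y*N+np.array([0,0,z])
def state():
    o=ctrl.get_obs(); q=o["eef_rot"]; R=Ro.from_quat([q[1],q[2],q[3],q[0]])
    p=np.array(o["eef_pos"]); print("t",round(o["time_s"],2),"p",p.round(4),"F",np.round(o["wrist_force"],1),"open",round(o["opening"],3)); return p,R
def goal(sgn=1):
    y=sgn*N; x=np.array([0,0,-1.]); return Ro.from_matrix(np.stack([x,y,np.cross(x,y)],1))
def delta(tgt,G=None):
    p,R=state(); G=R if G is None else G
    rv=np.degrees((R.inv()*G).as_rotvec()); print("turn",rv.round(2),"shift now",R.inv().apply(tgt-p).round(4),"shift in goal axes",G.inv().apply(tgt-p).round(4))
E
python3 - <<'E'
from h import *
p,R=state(); print(R.as_matrix().round(3))
for s in (1,-1): delta(B(-.061,0,.16),goal(s))
print(B(-.061,0,.126),B(-.025,0,.072), ctrl.get_obs()["q"])
E
```

```text
t 2.1 p [0.1764 0.5473 0.2313] F [ 0.  -0.3  0. ] open 0.999
[[-0.     0.307  0.952]
 [ 0.     0.952 -0.307]
 [-1.    -0.    -0.   ]]
t 2.1 p [0.1764 0.5473 0.2313] F [ 0.  -0.3  0. ] open 0.999
turn [-26.57  -0.     0.  ] shift now [ 0.0713 -0.275   0.4215] shift in goal axes [ 0.0713 -0.4345  0.254 ]
t 2.1 p [0.1764 0.5473 0.2313] F [ 0.  -0.3  0. ] open 0.999
turn [153.43   0.     0.  ] shift now [ 0.0713 -0.275   0.4215] shift in goal axes [ 0.0713  0.4345 -0.254 ]
[0.49320187 0.15627309 0.126     ] [0.52878765 0.16171848 0.072     ] [ 1.05270405e+00  1.80811451e-01  1.60700866e+00  4.92468282e-05
  1.35379764e+00 -2.06286468e-01]
```

>>> {"api": "carry_out", "payload": {
  "motion": [-8.5,0,0,0,0,0,1,-8.5,0,0,0,0,0,1,-8.5,0,0,0,0,0,1,-1,0,0,0,-0.04,0.024,1,0,0,0,0,-0.04,0.024,1,0,0,0,0,-0.04,0.024,1,0,0,0,0,-0.04,0.024,1,0,0,0,0,-0.04,0.024,1,0,0,0,0,-0.04,0.024,1,0,0,0,0,-0.04,0.024,1]
}}

```text
time_s: 3.1
eef_pos: [0.3912, 0.2949, 0.2317]
eef_rot: [0.705, -0.062, 0.703, 0.064]
wrist_force: [0.4, 0.1, -0.4]
opening: 0.0
```

```bash
python3 -c "
from h import *
delta(B(-.061,0,.16),goal(1))"
```

```text
t 3.1 p [0.3912 0.2949 0.2317] F [ 0.4  0.1 -0.4] open 0.0
turn [ 1.5   0.16 -0.18] shift now [ 0.0715 -0.1548  0.0756] shift in goal axes [ 0.0717 -0.1525  0.0798]
```

>>> {"api": "carry_out", "payload": {
  "motion": [1.5,0,0,0,-0.038,0.02,1,0,0,0,0,-0.038,0.02,1,0,0,0,0.01,-0.038,0.02,1,0,0,0,0.02,-0.038,0.02,1,0,0,0,0.02,0,0,1,0,0,0,0.02,0,0,1,0,0,0,0,0,0,1]
}}

```text
time_s: 3.8
eef_pos: [0.5041, 0.1446, 0.1623]
eef_rot: [0.709, -0.049, 0.701, 0.051]
wrist_force: [-0.0, 0.1, -0.2]
opening: 0.001
```

```bash
python3 -c "
from h import *
delta(B(-.061,0,.126),goal(1))"
```

```text
t 3.8 p [0.5041 0.1446 0.1623] F [-0.   0.1 -0.2] open 0.001
turn [-0.65  0.64 -0.11] shift now [ 0.0362  0.013  -0.0096] shift in goal axes [ 0.0363  0.0132 -0.009 ]
```

>>> {"api": "carry_out", "payload": {
  "motion": [-0.65,0.64,-0.1,0.01,0.013,-0.009,1,0,0,0,0.01,0,0,1,0,0,0,0.008,0,0,1,0,0,0,0.003,0,0,1,0,0,0,0,0,0,1]
}}

```text
time_s: 4.3
eef_pos: [0.493, 0.1593, 0.1313]
eef_rot: [0.706, -0.055, 0.704, 0.055]
wrist_force: [-0.2, -1.0, 0.1]
opening: -0.003
```

```bash
python3 -c "
from h import *
delta(B(-.061,0,.126),goal(1))
i=ctrl.camera('side');i=i[130:260,210:400];cv2.imwrite('pics/s2.png',cv2.convertScaleAbs(cv2.resize(i,(760,520),interpolation=cv2.INTER_CUBIC),alpha=1.4))"
```

```text
t 4.3 p [0.493  0.1593 0.1313] F [-0.2 -1.   0.1] open -0.003
turn [ 0.25  0.13 -0.01] shift now [ 0.0053 -0.003  -0.0003] shift in goal axes [ 0.0053 -0.003  -0.0003]
```

View pics/s2.png

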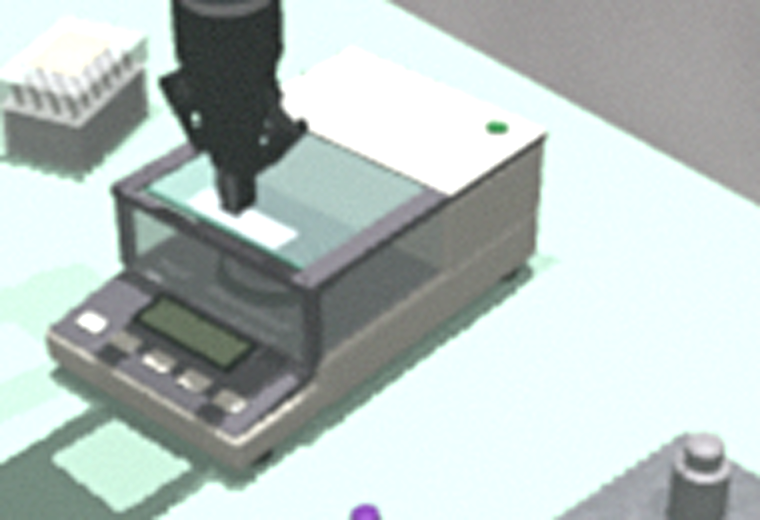

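The fingertips sit over the strip, at crop (235,208). I'll descend gently until I see contact force.

>>> {"api": "carry_out", "payload": {
  "motion": [0,0,0,0.003,0,0,1,0,0,0,0.001,0,0,1,0,0,0,0.001,0,0,1]
}}

```text
time_s: 4.65
eef_pos: [0.4942, 0.1593, 0.1275]
eef_rot: [0.707, -0.055, 0.703, 0.055]
wrist_force: [0.1, -0.2, 0.8]
opening: -0.001
```

>>> {"api": "carry_out", "payload": {
  "motion": [0,0,0,0.002,0,0,1,0,0,0,0.001,0,0,1,0,0,0,0.001,0,0,1]
}}

```text
time_s: 4.95
eef_pos: [0.4963, 0.1595, 0.126]
eef_rot: [0.708, -0.055, 0.702, 0.055]
wrist_force: [-1.5, 1.4, 5.7]
opening: -0.001
```

>>> {"api": "carry_out", "payload": {
  "motion": [0,0,0,0.0018,0,0.006,1,0,0,0,0.0018,0,0.01,1,0,0,0,0.0018,0,0.01,1]
}}

```text
time_s: 5.25
eef_pos: [0.5255, 0.1641, 0.126]
eef_rot: [0.711, -0.055, 0.699, 0.055]
wrist_force: [-2.8, 0.3, 9.9]
opening: -0.001
```

```bash
python3 -c "
from h import *
delta(B(.035,0,.126),goal(1)); ctrl.camera('top')
print([(round(r['conf'],2),w('top',r['point']).round(4).tolist()) for r in ctrl.landmark_of('top','finger_strip')])
ctrl.camera('side')
print([(round(r['conf'],2),w('side',r['point']).round(4).tolist()) for r in ctrl.landmark_of('side','finger_strip')])"
```

```text
t 5.25 p [0.5255 0.1641 0.126 ] F [-2.8  0.3  9.9] open -0.001
turn [0.22 0.99 0.01] shift now [ 0.0011 -0.0031  0.0629] shift in goal axes [ 0.     -0.0028  0.0629]
[(0.73, [0.5247, 0.1626, 0.1237])]
[(0.63, [0.5241, 0.1627, 0.1241])]
```

>>> {"api": "carry_out", "payload": {
  "motion": [0,0.4,0,0.0016,-0.0005,0.01,1,0,0.4,0,0.0016,-0.0005,0.01,1,0,0.4,0,0.0016,-0.0005,0.01,1,0,0.4,0,0.0016,-0.0005,0.01,1,0,0.3,0,0.0016,0,0.006,1]
}}

```text
time_s: 5.95
eef_pos: [0.5763, 0.1717, 0.126]
eef_rot: [0.703, -0.054, 0.707, 0.056]
wrist_force: [-1.6, -0.5, 9.4]
opening: -0.005
```

```bash
python3 -c "
from h import *
delta(B(.033,0,.126),goal(1)); ctrl.camera('top')
print([(round(r['conf'],2),w('top',r['point']).round(4).tolist(),((w('top',r['point'])-ORG)@U).round(4)) for r in ctrl.landmark_of('top','finger_strip')])
ctrl.camera('side')
print([(round(r['conf'],2),w('side',r['point']).round(4).tolist(),((w('side',r['point'])-ORG)@U).round(4)) for r in ctrl.landmark_of('side','finger_strip')])"
```

```text
t 5.95 p [0.5763 0.1717 0.126 ] F [-1.6 -0.5  9.4] open -0.005
turn [ 0.22 -0.29 -0.15] shift now [-0.0001 -0.0027  0.0095] shift in goal axes [-0.     -0.0027  0.0095]
[(0.56, [0.5764, 0.1706, 0.1243], np.float64(0.0234))]
[(0.67, [0.5742, 0.1691, 0.1252], np.float64(0.021)), (0.18, [0.5345, -0.1803, -0.0033], np.float64(-0.0711))]
```

>>> {"api": "carry_out", "payload": {
  "motion": [0,0,0,0.0016,0,0.006,1,0,0,0,0.0016,0,0.006,1,0,0,0,0.0016,0,0.005,1]
}}

```text
time_s: 6.45
eef_pos: [0.5943, 0.1743, 0.126]
eef_rot: [0.704, -0.054, 0.705, 0.056]
wrist_force: [-11.4, -1.8, 16.5]
opening: -0.001
```

```bash
python3 -c "
from h import *
delta(B(.033,0,.126),goal(1)); ctrl.camera('top')
print([(round(r['conf'],2),w('top',r['point']).round(4).tolist(),((w('top',r['point'])-ORG)@U).round(4)) for r in ctrl.landmark_of('top','finger_strip')])
ctrl.camera('side')
print([(round(r['conf'],2),w('side',r['point']).round(4).tolist(),((w('side',r['point'])-ORG)@U).round(4)) for r in ctrl.landmark_of('side','finger_strip')])"
```

```text
t 6.45 p [0.5943 0.1743 0.126 ] F [-11.4  -1.8  16.5] open -0.001
turn [ 0.23 -0.08 -0.12] shift now [-0.     -0.0025 -0.0087] shift in goal axes [-0.     -0.0026 -0.0086]
[(0.71, [0.5284, 0.1642, 0.0668], np.float64(-0.025)), (0.6, [0.589, 0.1717, 0.124], np.float64(0.036))]
[(0.67, [0.587, 0.1708, 0.1255], np.float64(0.034))]
```

>>> {"api": "carry_out", "payload": {
  "motion": [0,0,0,-0.04,0,0,1,0,0,0,-0.04,0,0,1,0,0,0,-0.03,-0.035,-0.022,-0.5,0,0,0,0,-0.035,-0.022,-0.5,0,0,0,0,-0.035,-0.022,-0.5,0,0,0,0,-0.035,-0.022,-0.5,0,0,0,0,-0.035,-0.022,-0.5,0,0,0,0,-0.035,-0.022,-0.5,0,0,0,0,-0.035,-0.022,-0.5,0,0,0,0,-0.02,-0.01,-0.5]
}}

```text
time_s: 7.65
eef_pos: [0.4688, -0.1193, 0.2375]
eef_rot: [0.705, -0.057, 0.705, 0.057]
wrist_force: [1.2, 0.6, -0.8]
opening: 0.749
```

```bash
python3 -c "
from h import *
delta(np.array([.445,-.169,.1]),goal(1))
for c in ('top','side'):
  ctrl.camera(c)
  for t in ('weight_mid','finger_strip','weight_mid_centre','pan'): print(c,t,[(round(r['conf'],2),w(c,r['point']).round(4).tolist()) for r in ctrl.landmark_of(c,t)])
delta(np.array([.445,-.169,.1]),goal(1))"
```

```text
t 7.65 p [ 0.4688 -0.1193  0.2375] F [ 1.2  0.6 -0.8] open 0.749
turn [ 0.61 -0.03 -0.01] shift now [ 0.1375 -0.0453 -0.0314] shift in goal axes [ 0.1375 -0.0456 -0.031 ]
top weight_mid [(0.42, [0.4158, -0.0708, -0.0023]), (0.35, [0.5125, -0.4417, -0.0013])]
top finger_strip [(0.65, [0.5878, 0.1735, 0.1234])]
top weight_mid_centre [(0.59, [0.4159, -0.0723, 0.0233])]
top pan [(0.74, [0.5283, 0.1608, 0.0707])]
side weight_mid [(0.64, [0.415, -0.0705, -0.0038]), (0.62, [0.45, -0.1697, 0.0021])]
side finger_strip [(0.69, [0.5872, 0.1702, 0.1226])]
side weight_mid_centre [(0.7, [0.4405, -0.1692, 0.0311]), (0.44, [0.4164, -0.0705, 0.0227])]
side pan [(0.72, [0.5295, 0.162, 0.0721]), (0.47, [0.5407, -0.1956, 0.0081])]
t 8.15 p [ 0.4706 -0.1161  0.2376] F [-0.8  0.1 -0.2] open 0.751
turn [ 0.82 -0.   -0.04] shift now [ 0.1375 -0.0481 -0.034 ] shift in goal axes [ 0.1376 -0.0484 -0.0333]
```

>>> {"api": "carry_out", "payload": {
  "motion": [0.8,0,0,0.03,-0.025,-0.017,-0.5,0,0,0,0.03,-0.023,-0.016,-0.5,0,0,0,0.03,0,0,-0.5,0,0,0,0.02,0,0,-0.5,0,0,0,0.01,0,0,-0.5,0,0,0,0,0,0,-0.5]
}}

```text
time_s: 8.75
eef_pos: [0.4485, -0.1679, 0.1155]
eef_rot: [0.707, -0.057, 0.703, 0.056]
wrist_force: [0.2, -0.4, -0.0]
opening: 0.749
```

```bash
python3 -c "
from h import *
i=ctrl.camera('side')
for t in ('weight_mid','weight_mid_centre'): print([(round(r['conf'],2),w('side',r['point']).round(4).tolist()) for r in ctrl.landmark_of('side',t)])
delta(np.array([.445,-.169,.008]),goal(1))
i=i[190:310,270:430];cv2.imwrite('pics/s3.png',cv2.convertScaleAbs(cv2.resize(i,(800,600),interpolation=cv2.INTER_CUBIC),alpha=1.4))"
```

```text
[(0.76, [0.4462, -0.1729, 0.0048]), (0.48, [0.4175, -0.0667, -0.0009])]
[(0.54, [0.4151, -0.0702, 0.0216]), (0.53, [0.4417, -0.1708, 0.0293])]
t 8.9 p [ 0.45   -0.169   0.1178] F [-0.6  1.   0.1] open 0.747
turn [0.45 0.44 0.31] shift now [ 0.1098  0.0014 -0.0058] shift in goal axes [ 0.1098  0.0007 -0.0049]
```

View pics/s3.png

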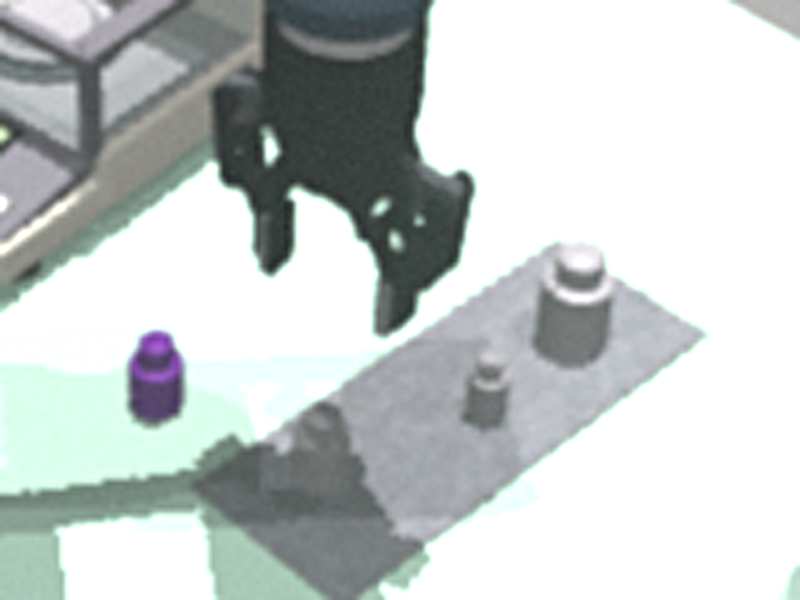

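The middle steel weight is at crop (315,455) in shadow, with the jaws directly above it at (270,270) and (390,330). The purple one at (155,380) and the small one at (487,395) are well clear, so I'll go down.

>>> {"api": "carry_out", "payload": {
  "motion": [0.4,0.4,0.3,0.02,0,-0.004,-0.5,0,0,0,0.02,0,0,-0.5,0,0,0,0.02,0,0,-0.5,0,0,0,0.01,0,0,-0.5,0,0,0,0,0,0,-0.5]
}}

```text
time_s: 9.4
eef_pos: [0.453, -0.1729, 0.0535]
eef_rot: [0.71, -0.058, 0.7, 0.051]
wrist_force: [-0.0, 0.4, -1.1]
opening: 0.748
```

```bash
python3 -c "
from h import *
delta(np.array([.445,-.170,.008]),goal(1))"
```

```text
t 9.4 p [ 0.453  -0.1729  0.0535] F [-0.   0.4 -1.1] open 0.748
turn [0.19 0.69 0.63] shift now [ 0.0454  0.0046 -0.008 ] shift in goal axes [ 0.0455  0.004  -0.0074]
```

>>> {"api": "carry_out", "payload": {
  "motion": [0.2,0.7,0.6,0.01,0.004,-0.0075,-0.5,0,0,0,0.01,0,0,-0.5,0,0,0,0.01,0,0,-0.5,0,0,0,0.005,0,0,-0.5,0,0,0,0,0,0,-0.5]
}}

```text
time_s: 9.9
eef_pos: [0.4466, -0.1712, 0.0185]
eef_rot: [0.706, -0.055, 0.704, 0.053]
wrist_force: [0.2, 0.6, -0.3]
opening: 0.753
```

```bash
python3 -c "
from h import *
delta(np.array([.445,-.170,.008]),goal(1))"
```

```text
t 9.9 p [ 0.4466 -0.1712  0.0185] F [ 0.2  0.6 -0.3] open 0.753
turn [-0.    0.14  0.18] shift now [ 0.0105  0.0015 -0.0014] shift in goal axes [ 0.0105  0.0014 -0.0014]
```

>>> {"api": "carry_out", "payload": {
  "motion": [0,0.14,0.18,0.006,0.0014,-0.0014,-0.5,0,0,0,0.003,0,0,-0.5,0,0,0,0,0,0,-0.5,0,0,0,0,0,0,1,0,0,0,0,0,0,1,0,0,0,0,0,0,1,0,0,0,0,0,0,1,0,0,0,0,0,0,1]
}}

```text
time_s: 10.7
eef_pos: [0.4454, -0.1703, 0.0093]
eef_rot: [0.705, -0.054, 0.705, 0.053]
wrist_force: [0.2, -0.2, -1.1]
opening: 0.331
```

```bash
python3 -c "
from h import *
delta(np.array([.445,-.170,.12]),goal(1))
i=ctrl.camera('side')
delta(np.array([.445,-.170,.12]),goal(1))
i=i[210:310,290:410];cv2.imwrite('pics/s4.png',cv2.convertScaleAbs(cv2.resize(i,(720,600),interpolation=cv2.INTER_CUBIC),alpha=1.8))"
```

```text
t 10.7 p [ 0.4454 -0.1703  0.0093] F [ 0.2 -0.2 -1.1] open 0.331
turn [0.   0.03 0.03] shift now [-0.1107  0.0003 -0.0003] shift in goal axes [-0.1107  0.0003 -0.0003]
t 10.75 p [ 0.4454 -0.1703  0.0093] F [ 0.7  0.2 -1.5] open 0.333
turn [0.   0.03 0.03] shift now [-0.1107  0.0003 -0.0003] shift in goal axes [-0.1107  0.0003 -0.0003]
```

View pics/s4.png

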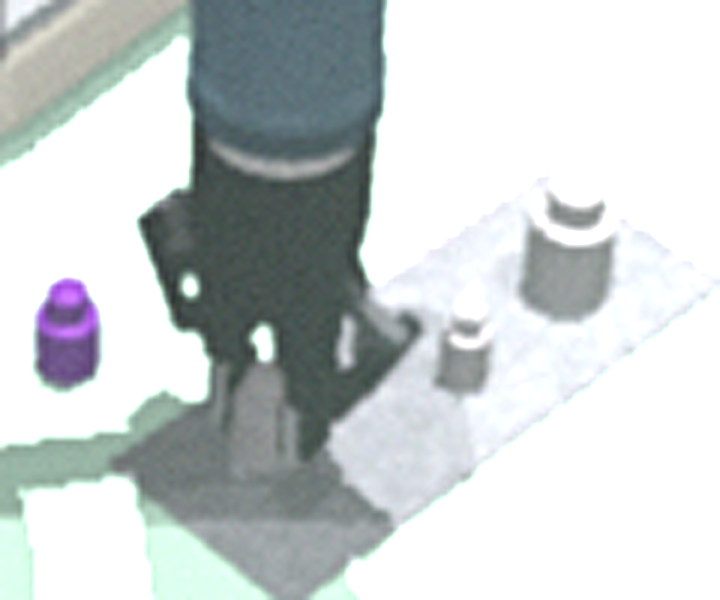

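Grasped: the opening is 0.33, about 29 mm, with the weight between the pads at crop (260,430). The neighbours are undisturbed. I'll lift it next.

>>> {"api": "carry_out", "payload": {
  "motion": [0,0,0,-0.02,0,0,1,0,0,0,-0.03,0,0,1,0,0,0,-0.04,0,0,1,0,0,0,-0.04,0,0,1,0,0,0,-0.04,0,0,1,0,0,0,-0.01,0.015,0.006,1,0,0,0,0,0.03,0.0125,1,0,0,0,0,0.035,0.0145,1,0,0,0,0,0.035,0.0145,1,0,0,0,0,0.035,0.0145,1]
}}

```text
time_s: 11.75
eef_pos: [0.4832, -0.0109, 0.196]
eef_rot: [0.705, -0.05, 0.706, 0.051]
wrist_force: [1.5, -0.2, -2.0]
opening: 0.33
```

```bash
python3 -c "
from h import *
delta(np.array([.529,.162,.17]),goal(1))"
```

```text
t 11.75 p [ 0.4832 -0.0109  0.196 ] F [ 1.5 -0.2 -2. ] open 0.33
turn [-0.54 -0.04 -0.06] shift now [0.0262 0.1647 0.0699] shift in goal axes [0.026  0.164  0.0714]
```

>>> {"api": "carry_out", "payload": {
  "motion": [-0.5,0,0,0,0.035,0.015,1,0,0,0,0,0.035,0.015,1,0,0,0,0,0.035,0.015,1,0,0,0,0,0.02,0.009,1,0,0,0,0,0.008,0.004,1,0,0,0,0,0,0,1,0,0,0,0,0,0,1]
}}

```text
time_s: 12.45
eef_pos: [0.5195, 0.1389, 0.1941]
eef_rot: [0.703, -0.055, 0.706, 0.056]
wrist_force: [0.7, 0.1, -1.9]
opening: 0.33
```

```bash
python3 -c "
from h import *
for c in ('top','side'):
  ctrl.camera(c)
  for t in ('weight_mid','weight_mid_centre','pan','finger_strip'): print(c,t,[(round(r['conf'],2),w(c,r['point']).round(4).tolist()) for r in ctrl.landmark_of(c,t)])
delta(np.array([.529,.162,.16]),goal(1))"
```

```text
top weight_mid [(0.39, [0.4174, -0.0692, -0.0021])]
top weight_mid_centre [(0.41, [0.4197, -0.072, 0.0208])]
top pan []
top finger_strip [(0.58, [0.6225, -0.1817, 0.0035]), (0.57, [0.5896, 0.1726, 0.1258])]
side weight_mid [(0.68, [0.5238, 0.1388, 0.1838]), (0.6, [0.4169, -0.0694, 0.0004]), (0.59, [0.5116, -0.4413, 0.0046])]
side weight_mid_centre [(0.64, [0.4177, -0.0699, 0.0234]), (0.52, [0.5146, 0.1386, 0.2165]), (0.35, [0.5354, -0.1781, -0.0035])]
side pan [(0.59, [0.5278, 0.1591, 0.0719])]
side finger_strip [(0.68, [0.5864, 0.1724, 0.1267])]
t 12.95 p [0.52   0.1392 0.1945] F [-0.1 -0.3 -2.1] open 0.327
turn [ 0.28 -0.17 -0.12] shift now [0.0345 0.021  0.0126] shift in goal axes [0.0345 0.0211 0.0124]
```

>>> {"api": "carry_out", "payload": {
  "motion": [0.3,0,0,0,0.012,0.007,1,0,0,0,0,0.009,0.0055,1,0,0,0,0.01,0,0,1,0,0,0,0.01,0,0,1,0,0,0,0,0,0,1,0,0,0,0,0,0,1]
}}

```text
time_s: 13.55
eef_pos: [0.5294, 0.1644, 0.1719]
eef_rot: [0.704, -0.053, 0.707, 0.054]
wrist_force: [0.1, -0.1, -0.3]
opening: 0.334
```

```bash
python3 -c "
from h import *
delta(np.array([.529,.162,.08]),goal(1))
i=ctrl.camera('side')
i=i[130:260,210:400];cv2.imwrite('pics/s5.png',cv2.convertScaleAbs(cv2.resize(i,(760,520),interpolation=cv2.INTER_CUBIC),alpha=1.5))"
```

```text
t 13.55 p [0.5294 0.1644 0.1719] F [ 0.1 -0.1 -0.3] open 0.334
turn [ 0.02 -0.24 -0.13] shift now [ 0.0919 -0.0026 -0.0004] shift in goal axes [ 0.0919 -0.0024 -0.0007]
```

View pics/s5.png

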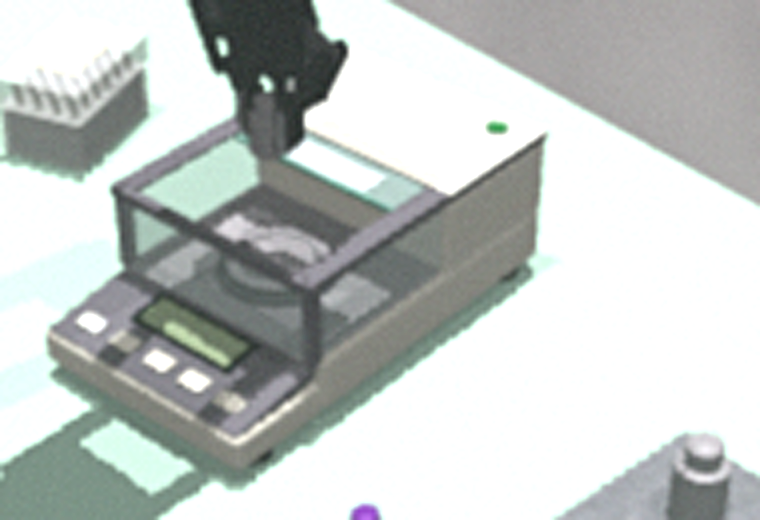

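The weight hangs above the open gap at crop (270,130). The pane is fully back, with its edge at (340,180). I'll lower it, checking for drift part-way.

>>> {"api": "carry_out", "payload": {
  "motion": [0,-0.2,-0.1,0.015,-0.0024,-0.0007,1,0,0,0,0.015,0,0,1,0,0,0,0.015,0,0,1,0,0,0,0.01,0,0,1,0,0,0,0,0,0,1,0,0,0,0,0,0,1]
}}

```text
time_s: 14.2
eef_pos: [0.5303, 0.1609, 0.117]
eef_rot: [0.706, -0.053, 0.704, 0.053]
wrist_force: [0.7, -0.6, -1.2]
opening: 0.33
```

```bash
python3 -c "
from h import *
delta(np.array([.529,.162,.08]),goal(1))"
```

```text
t 14.2 p [0.5303 0.1609 0.117 ] F [ 0.7 -0.6 -1.2] open 0.33
turn [-0.06  0.15  0.01] shift now [ 0.037   0.0013 -0.0012] shift in goal axes [ 0.037   0.0012 -0.0011]
```

>>> {"api": "carry_out", "payload": {
  "motion": [0,0.15,0,0.01,0.001,-0.001,1,0,0,0,0.01,0,0,1,0,0,0,0.006,0,0,1,0,0,0,0.003,0,0,1,0,0,0,0,0,0,1,0,0,0,0,0,0,1]
}}

```text
time_s: 14.8
eef_pos: [0.5303, 0.162, 0.0872]
eef_rot: [0.706, -0.053, 0.704, 0.053]
wrist_force: [0.4, -0.7, -2.4]
opening: 0.33
```

```bash
python3 -c "
from h import *
delta(np.array([.529,.162,.0775]),goal(1))"
```

```text
t 14.8 p [0.5303 0.162  0.0872] F [ 0.4 -0.7 -2.4] open 0.33
turn [-0.06  0.14  0.02] shift now [ 0.0097  0.0002 -0.0013] shift in goal axes [ 0.0097  0.0002 -0.0013]
```

>>> {"api": "carry_out", "payload": {
  "motion": [0,0.1,0,0.003,0,-0.001,1,0,0,0,0.003,0,0,1,0,0,0,0.001,0,0,1,0,0,0,0,0,0,1]
}}

```text
time_s: 15.2
eef_pos: [0.5298, 0.1619, 0.0803]
eef_rot: [0.706, -0.053, 0.704, 0.053]
wrist_force: [0.4, -0.0, -1.3]
opening: 0.329
```

>>> {"api": "carry_out", "payload": {
  "motion": [0,0,0,0.001,0,0,1,0,0,0,0.001,0,0,1,0,0,0,0,0,0,1]
}}

```text
time_s: 15.5
eef_pos: [0.53, 0.1619, 0.0783]
eef_rot: [0.706, -0.053, 0.704, 0.053]
wrist_force: [-0.4, 0.5, -1.7]
opening: 0.327
```

>>> {"api": "carry_out", "payload": {
  "motion": [0,0,0,0.0008,0,0,1,0,0,0,0,0,0,1,0,0,0,0,0,0,1]
}}

```text
time_s: 15.8
eef_pos: [0.5302, 0.1619, 0.0778]
eef_rot: [0.706, -0.053, 0.704, 0.053]
wrist_force: [-0.7, 0.4, -0.4]
opening: 0.328
```

```bash
python3 -c "
from h import *
f=[]
for k in range(6):
  ctrl.camera('side'); f.append(ctrl.get_obs()['wrist_force'])
print(np.mean(f,0),np.std(f,0)); state()
print([(round(r['conf'],2),w('side',r['point']).round(4).tolist()) for r in ctrl.landmark_of('side','weight_mid')])"
```

```text
[-0.34091492 -0.01641952 -1.16668255] [0.3634203  0.24104004 0.37230157]
t 16.1 p [0.5301 0.1619 0.0777] F [-0.1  0.  -0.6] open 0.33
[(0.56, [0.4173, -0.0686, -0.0025]), (0.41, [0.5313, 0.1603, 0.0722])]
```

>>> {"api": "carry_out", "payload": {
  "motion": [0,0,0,0.0005,0,0,1,0,0,0,0,0,0,1,0,0,0,0,0,0,0.2,0,0,0,0,0,0,0,0,0,0,0,0,0,-0.2,0,0,0,0,0,0,-0.3,0,0,0,0,0,0,-0.3,0,0,0,0,0,0,-0.3]
}}

```text
time_s: 16.95
eef_pos: [0.5313, 0.162, 0.0781]
eef_rot: [0.707, -0.053, 0.703, 0.053]
wrist_force: [0.7, 0.0, 0.6]
opening: 0.655
```

```bash
python3 -c "
from h import *
i=ctrl.camera('side'); state()
print([(round(r['conf'],2),w('side',r['point']).round(4).tolist()) for r in ctrl.landmark_of('side','weight_mid')])
i=i[130:260,210:400];cv2.imwrite('pics/s6.png',cv2.convertScaleAbs(cv2.resize(i,(760,520),interpolation=cv2.INTER_CUBIC),alpha=1.7))"
```

```text
t 17.0 p [0.5313 0.162  0.0781] F [ 1.  -0.2  0.6] open 0.651
[(0.7, [0.5312, 0.1623, 0.0682]), (0.51, [0.415, -0.068, 0.0009]), (0.47, [0.5554, 0.1673, -0.0])]
```

View pics/s6.png

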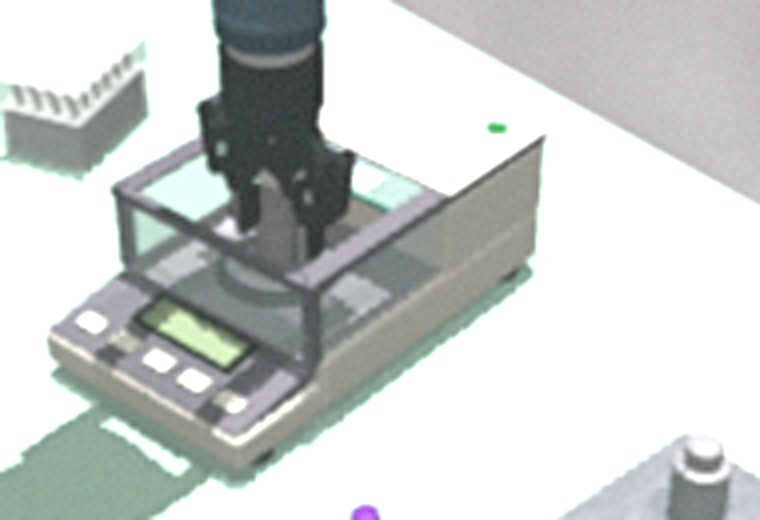

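Released: the weight stands at crop (280,225) with the jaws open on both sides. I'll rise straight up.

>>> {"api": "carry_out", "payload": {
  "motion": [0,0,0,-0.015,0,0,-0.3,0,0,0,-0.02,0,0,-0.3,0,0,0,-0.02,0,0,-0.3,0,0,0,-0.03,0,0,-0.3,0,0,0,-0.03,0,0,-0.3,0,0,0,0,0,0,1,0,0,0,0,0,0,1,0,0,0,0,0,0,1,0,0,0,0,0,0,1,0,0,0,0,0,0,1]
}}

```text
time_s: 18.05
eef_pos: [0.5297, 0.162, 0.2019]
eef_rot: [0.707, -0.053, 0.703, 0.053]
wrist_force: [0.5, -0.1, 0.1]
opening: 0.003
```

```bash
python3 -c "
from h import *
for c in ('top','side'):
  i=ctrl.camera(c)
  for t in ('weight_mid','finger_strip','pan'): print(c,t,[(round(r['conf'],2),w(c,r['point']).round(4).tolist()) for r in ctrl.landmark_of(c,t)])
delta(B(.034,0,.135),goal(1))
i=i[130:260,210:400];cv2.imwrite('pics/s7.png',cv2.convertScaleAbs(cv2.resize(i,(760,520),interpolation=cv2.INTER_CUBIC),alpha=1.5))"
```

```text
top weight_mid [(0.46, [0.4165, -0.0711, -0.0027])]
top finger_strip [(0.63, [0.5858, 0.1713, 0.1258])]
top pan [(0.51, [0.5317, 0.1656, 0.0676])]
side weight_mid [(0.71, [0.6238, -0.1829, 0.0057]), (0.61, [0.5319, 0.1614, 0.069]), (0.51, [0.4159, -0.0694, 0.0021])]
side finger_strip [(0.61, [0.5867, 0.169, 0.1261])]
side pan [(0.45, [0.5266, 0.162, 0.0696])]
t 18.45 p [0.5302 0.162  0.2027] F [0.5 0.5 0.2] open -0.002
turn [-0.05  0.36  0.04] shift now [0.068  0.     0.0571] shift in goal axes [ 0.0677 -0.0001  0.0576]
```

View pics/s7.png

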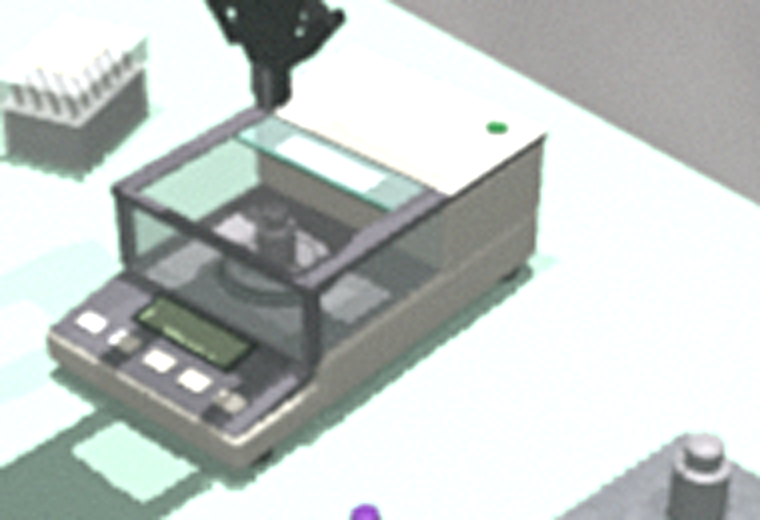

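The weight stands upright at the pan centre, crop (275,235). Its offset is about 2 mm, and the pane is still open. Next I'll go onto the strip.

>>> {"api": "carry_out", "payload": {
  "motion": [0,0.35,0,0,0,0.03,1,0,0,0,0,0,0.029,1,0,0,0,0.02,0,0,1,0,0,0,0.02,0,0,1,0,0,0,0.015,0,0,1,0,0,0,0,0,0,1,0,0,0,0,0,0,1]
}}

```text
time_s: 19.15
eef_pos: [0.5909, 0.1713, 0.1464]
eef_rot: [0.705, -0.054, 0.705, 0.053]
wrist_force: [0.7, 0.3, -0.5]
opening: -0.001
```

```bash
python3 -c "
from h import *
delta(B(.036,0,.128),goal(1))"
```

```text
t 19.15 p [0.5909 0.1713 0.1464] F [ 0.7  0.3 -0.5] open -0.001
turn [-0.04  0.05  0.04] shift now [ 0.0184 -0.0001 -0.0018] shift in goal axes [ 0.0184 -0.0001 -0.0018]
```

>>> {"api": "carry_out", "payload": {
  "motion": [0,0,0,0.009,0,-0.002,1,0,0,0,0.006,0,0,1,0,0,0,0.002,0,0,1,0,0,0,0.001,0,0,1,0,0,0,0.001,0,0,1,0,0,0,0.001,0,0,1]
}}

```text
time_s: 19.75
eef_pos: [0.59, 0.1712, 0.1279]
eef_rot: [0.707, -0.054, 0.703, 0.053]
wrist_force: [-0.5, -0.3, -0.7]
opening: 0.003
```

```bash
python3 -c "
from h import *
delta(B(-.067,0,.126),goal(1))"
```

```text
t 19.75 p [0.59   0.1712 0.1279] F [-0.5 -0.3 -0.7] open 0.003
turn [-0.03  0.32  0.06] shift now [ 0.0013 -0.0002 -0.104 ] shift in goal axes [ 1.90e-03 -1.00e-04 -1.04e-01]
```

>>> {"api": "carry_out", "payload": {
  "motion": [0,0.3,0,0.0015,0,0,1,0,0,0,0.0015,0,0,1,0,0,0,0.0018,0,0,1,0,0,0,0.0018,0,-0.005,1,0,0,0,0.0018,0,-0.01,1]
}}

```text
time_s: 20.25
eef_pos: [0.5795, 0.1694, 0.126]
eef_rot: [0.708, -0.054, 0.702, 0.053]
wrist_force: [1.6, 0.2, 6.8]
opening: 0.0
```

```bash
python3 -c "
from h import *
delta(B(-.067,0,.126),goal(1)); ctrl.camera('side')
print([(round(r['conf'],2),((w('side',r['point'])-ORG)@U).round(4)) for r in ctrl.landmark_of('side','finger_strip')])"
```

```text
t 20.25 p [0.5795 0.1694 0.126 ] F [1.6 0.2 6.8] open 0.0
turn [-0.02  0.54  0.09] shift now [-0.0008  0.     -0.0933] shift in goal axes [ 0.      0.0001 -0.0933]
[(0.56, np.float64(0.0249))]
```

>>> {"api": "carry_out", "payload": {
  "motion": [0,0.3,0,0.0017,0,-0.01,1,0,0.2,0,0.0017,0,-0.01,1,0,0.2,0,0.0017,0,-0.01,1,0,0.2,0,0.0017,0,-0.01,1,0,0.2,0,0.0017,0,-0.01,1,0,0.2,0,0.0017,0,-0.01,1]
}}

```text
time_s: 20.95
eef_pos: [0.528, 0.1612, 0.126]
eef_rot: [0.709, -0.054, 0.701, 0.053]
wrist_force: [1.6, 1.1, 7.5]
opening: 0.002
```

```bash
python3 -c "
from h import *
delta(B(-.067,0,.126),goal(1)); ctrl.camera('side')
print([(round(r['conf'],2),((w('side',r['point'])-ORG)@U).round(4)) for r in ctrl.landmark_of('side','finger_strip')])"
```

```text
t 20.95 p [0.528  0.1612 0.126 ] F [1.6 1.1 7.5] open 0.002
turn [-0.04  0.69  0.14] shift now [-0.0005  0.0004 -0.0411] shift in goal axes [ 0.      0.0004 -0.0411]
[(0.59, np.float64(-0.0217))]
```

>>> {"api": "carry_out", "payload": {
  "motion": [0,0.4,0,0.0017,0,-0.01,1,0,0.2,0,0.0017,0,-0.01,1,0,0.2,0,0.0017,0,-0.01,1,0,0.2,0,0.0017,0,-0.006,1]
}}

```text
time_s: 21.45
eef_pos: [0.4975, 0.1563, 0.126]
eef_rot: [0.709, -0.054, 0.701, 0.053]
wrist_force: [1.6, 0.5, 7.3]
opening: -0.001
```

```bash
python3 -c "
from h import *
delta(B(-.067,0,.126),goal(1))
for c in ('side','top'):
  ctrl.camera(c)
  print([(round(r['conf'],2),((w(c,r['point'])-ORG)@U).round(4)) for r in ctrl.landmark_of(c,'finger_strip')])"
```

```text
t 21.45 p [0.4975 0.1563 0.126 ] F [1.6 0.5 7.3] open -0.001
turn [-0.04  0.63  0.19] shift now [-0.0001  0.0006 -0.0102] shift in goal axes [ 0.      0.0006 -0.0102]
[(0.57, np.float64(-0.0501))]
[(0.96, np.float64(-0.054))]
```

>>> {"api": "carry_out", "payload": {
  "motion": [0,0.4,0,0.0018,0,-0.007,1,0,0.2,0,0.0018,0,-0.007,1,0,0.2,0,0.0018,0,-0.005,1]
}}

```text
time_s: 21.95
eef_pos: [0.4835, 0.1541, 0.126]
eef_rot: [0.709, -0.054, 0.702, 0.052]
wrist_force: [0.8, 1.0, 8.5]
opening: -0.003
```

>>> {"api": "carry_out", "payload": {
  "motion": [0,0.4,0,0.0019,0,-0.005,1,0,0.2,0,0.0019,0,-0.004,1]
}}

```text
time_s: 22.15
eef_pos: [0.4786, 0.1532, 0.126]
eef_rot: [0.709, -0.054, 0.701, 0.052]
wrist_force: [4.2, 1.8, 6.0]
opening: 0.002
```

```bash
python3 -c "
from h import *
delta(B(-.067,0,.126),goal(1))
for c in ('side','top'):
  ctrl.camera(c)
  print([(round(r['conf'],2),((w(c,r['point'])-ORG)@U).round(4)) for r in ctrl.landmark_of(c,'finger_strip')])"
```

```text
t 22.15 p [0.4786 0.1532 0.126 ] F [4.2 1.8 6. ] open 0.002
turn [-0.06  0.57  0.22] shift now [0.0001 0.0008 0.0089] shift in goal axes [0.     0.0008 0.0089]
[(0.64, np.float64(-0.0705))]
[(0.74, np.float64(-0.0719))]
```

>>> {"api": "carry_out", "payload": {
  "motion": [0,0.4,0,0.0022,0,-0.003,1,0,0.2,0,0.0022,0,-0.003,1]
}}

```text
time_s: 22.55
eef_pos: [0.4782, 0.1532, 0.126]
eef_rot: [0.71, -0.054, 0.7, 0.052]
wrist_force: [5.0, 1.7, 7.4]
opening: -0.002
```

```bash
python3 -c "
from h import *
delta(B(-.067,0,.126),goal(1))"
```

```text
t 22.55 p [0.4782 0.1532 0.126 ] F [5.  1.7 7.4] open -0.002
turn [-0.08  0.77  0.21] shift now [0.0001 0.0008 0.0093] shift in goal axes [0.     0.0008 0.0093]
```

>>> {"api": "carry_out", "payload": {
  "motion": [0,0,0,-0.02,0,0,1,0,0,0,-0.04,0,0,1,0,0,0,-0.04,0,0,1,0,0,0,-0.04,0.04,0,1,0,0,0,0,0.04,0,1,0,0,0,0,0.04,0,1,0,0,0,0,0.04,0,1,0,0,0,0,0.04,0,1,0,0,0,0,0,0,1]
}}

```text
time_s: 23.45
eef_pos: [0.4435, 0.3516, 0.2653]
eef_rot: [0.709, -0.052, 0.701, 0.051]
wrist_force: [-0.7, 0.2, 0.7]
opening: -0.0
```

```bash
python3 -c "
from h import *
state()
for c in ('top','side'):
  i=ctrl.camera(c)
  for t in ('finger_strip','weight_mid','weight_small','weight_large','tip_box','beaker'): print(c,t,[(round(r['conf'],2),w(c,r['point']).round(4).tolist(),((w(c,r['point'])-ORG)@U).round(4)) for r in ctrl.landmark_of(c,t)[:2]])
i=i[140:250,215:375];cv2.imwrite('pics/s8.png',cv2.convertScaleAbs(cv2.resize(i,(800,550),interpolation=cv2.INTER_CUBIC),alpha=1.5))"
```

```text
t 23.45 p [0.4435 0.3516 0.2653] F [-0.7  0.2  0.7] open -0.0
top finger_strip [(0.84, [0.4844, 0.1559, 0.1236], np.float64(-0.0697))]
top weight_mid [(0.46, [0.4153, -0.0682, -0.0003], np.float64(-0.172))]
top weight_small [(0.49, [0.5393, -0.1949, 0.0072], np.float64(-0.0686))]
top weight_large [(0.43, [0.619, -0.1808, 0.0047], np.float64(0.0123))]
top tip_box []
top beaker [(0.64, [0.5135, -0.4418, -0.0029], np.float64(-0.1314))]
side finger_strip [(0.62, [0.4841, 0.1548, 0.1221], np.float64(-0.0702))]
side weight_mid [(0.63, [0.4164, -0.0696, -0.0002], np.float64(-0.171))]
side weight_small [(0.67, [0.54, -0.1963, 0.0067], np.float64(-0.0681))]
side weight_large [(0.52, [0.6262, -0.1829, 0.0011], np.float64(0.0192))]
side tip_box [(0.61, [0.5769, 0.5119, 0.003], np.float64(0.0755)), (0.37, [0.5413, -0.1949, 0.0079], np.float64(-0.0666))]
side beaker [(0.73, [0.5117, -0.4388, 0.0016], np.float64(-0.1327))]
```

View pics/s8.png

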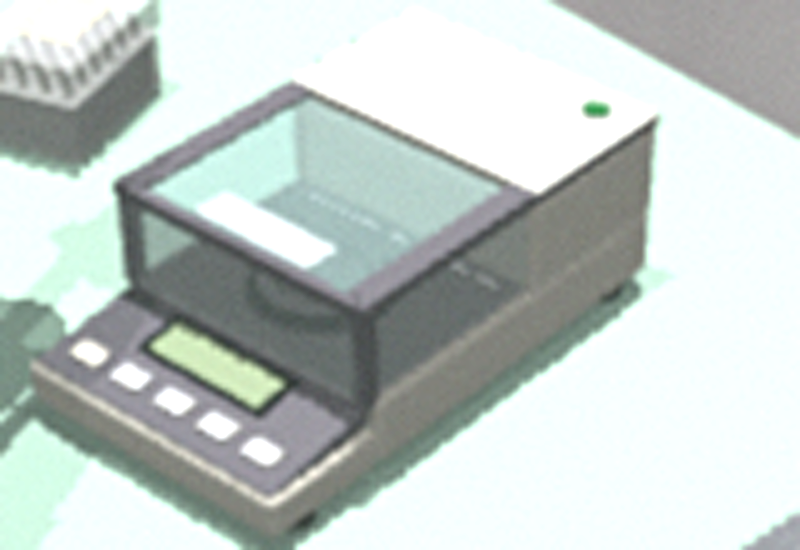

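Vision puts the strip about 104 mm from its open position, so the pane is shut to within a millimetre or two. But the fingertips ended close to the front bar and may have stalled on it. I'll press once more, farther back on the strip, to tell those apart.

```bash
python3 -c "
from h import *
delta(B(-.052,0,.15),goal(1))"
```

```text
t 24.15 p [0.4455 0.3476 0.2657] F [ 0.  -0.1 -0. ] open 0.001
turn [-0.68  0.69  0.2 ] shift now [ 0.1167 -0.1957  0.0282] shift in goal axes [ 0.1157 -0.1964  0.0273]
```

>>> {"api": "carry_out", "payload": {
  "motion": [-0.6,0.7,0.2,0,-0.04,0.006,1,0,0,0,0,-0.04,0.006,1,0,0,0,0,-0.04,0.006,1,0,0,0,0.01,-0.04,0.005,1,0,0,0,0.03,-0.03,0.004,1,0,0,0,0.03,0,0,1,0,0,0,0.03,0,0,1,0,0,0,0.01,0,0,1,0,0,0,0,0,0,1,0,0,0,0,0,0,1]
}}

```text
time_s: 25.15
eef_pos: [0.5052, 0.1575, 0.1561]
eef_rot: [0.708, -0.054, 0.702, 0.054]
wrist_force: [0.3, -0.2, 0.7]
opening: 0.0
```

```bash
python3 -c "
from h import *
delta(B(-.052,0,.128),goal(1))"
```

```text
t 25.15 p [0.5052 0.1575 0.1561] F [ 0.3 -0.2  0.7] open 0.0
turn [ 0.07  0.42 -0.01] shift now [ 0.0281  0.0006 -0.0033] shift in goal axes [ 0.0281  0.0006 -0.0031]
```

>>> {"api": "carry_out", "payload": {
  "motion": [0,0.4,0,0.012,0.0005,-0.002,1,0,0,0,0.01,0,0,1,0,0,0,0.004,0,0,1,0,0.2,0,0.0015,0,0,1,0,0.2,0,0.0015,0,0,1,0,0.2,0,0.0015,0,0,1,0,0.2,0,0.0018,0,-0.001,1]
}}

```text
time_s: 25.85
eef_pos: [0.5052, 0.1592, 0.126]
eef_rot: [0.703, -0.055, 0.707, 0.055]
wrist_force: [-0.6, 1.2, 16.3]
opening: -0.0
```

>>> {"api": "carry_out", "payload": {
  "motion": [0,0.2,0,0.0018,0,-0.003,1]
}}

```text
time_s: 25.95
eef_pos: [0.505, 0.1591, 0.126]
eef_rot: [0.704, -0.055, 0.706, 0.055]
wrist_force: [4.9, 1.5, 8.6]
opening: -0.001
```

>>> {"api": "carry_out", "payload": {
  "motion": [0,0.2,0,0.0018,0,-0.004,1]
}}

```text
time_s: 26.05
eef_pos: [0.5035, 0.1588, 0.126]
eef_rot: [0.704, -0.055, 0.706, 0.055]
wrist_force: [2.7, 0.5, 4.4]
opening: -0.001
```

>>> {"api": "carry_out", "payload": {
  "motion": [0,0.2,0,0.0018,0,-0.004,1]
}}

```text
time_s: 26.15
eef_pos: [0.502, 0.1584, 0.126]
eef_rot: [0.705, -0.055, 0.705, 0.055]
wrist_force: [2.7, 1.4, 5.9]
opening: 0.003
```

>>> {"api": "carry_out", "payload": {
  "motion": [0,0.1,0,0.0025,0,-0.005,1,0,0.1,0,0.0025,0,-0.005,1]
}}

```text
time_s: 26.35
eef_pos: [0.499, 0.1575, 0.126]
eef_rot: [0.71, -0.055, 0.7, 0.055]
wrist_force: [5.0, 1.1, 6.7]
opening: -0.0
```

>>> {"api": "carry_out", "payload": {
  "motion": [0,0,0,0.0025,0,-0.004,1]
}}

```text
time_s: 26.45
eef_pos: [0.4984, 0.1573, 0.1261]
eef_rot: [0.712, -0.054, 0.697, 0.055]
wrist_force: [4.2, 2.3, 8.0]
opening: 0.001
```

>>> {"api": "carry_out", "payload": {
  "motion": [0,0,0,-0.02,0,0,1,0,0,0,-0.04,0,0,1,0,0,0,-0.04,0,0,1,0,0,0,-0.04,0.04,0,1,0,0,0,0,0.04,0,1,0,0,0,0,0.04,0,1,0,0,0,0,0.04,0,1,0,0,0,0,0.03,0,1,0,0,0,0,0,0,1,0,0,0,0,0,0,1]
}}

```text
time_s: 27.45
eef_pos: [0.465, 0.3452, 0.2672]
eef_rot: [0.712, -0.053, 0.698, 0.053]
wrist_force: [0.2, 0.3, 1.0]
opening: -0.002
```

```bash
python3 -c "
from h import *
state()
for c in ('top','side'):
  s=[]
  for k in range(4):
    i=ctrl.camera(c); s+=[(w(c,r['point'])-ORG)@U for r in ctrl.landmark_of(c,'finger_strip')[:1]]
  print(c,np.round(s,4))
  if c=='top': t=i
  for n in ('pan','weight_mid'): print(n,[(round(r['conf'],2),w(c,r['point']).round(4).tolist()) for r in ctrl.landmark_of(c,n)])
i=i[150:230,225:345];a=cv2.resize(i,(600,400),interpolation=cv2.INTER_CUBIC)
cv2.imwrite('pics/s9.png',cv2.convertScaleAbs(a,alpha=2.2))"
```

```text
t 27.45 p [0.465  0.3452 0.2672] F [0.2 0.3 1. ] open -0.002
top [-0.0681 -0.071  -0.0714 -0.0707]
pan []
weight_mid [(0.62, [0.4149, -0.07, -0.0014])]
side [-0.0689 -0.071  -0.0675 -0.071 ]
pan []
weight_mid [(0.62, [0.418, -0.0685, 0.0013])]
```

View pics/s9.png

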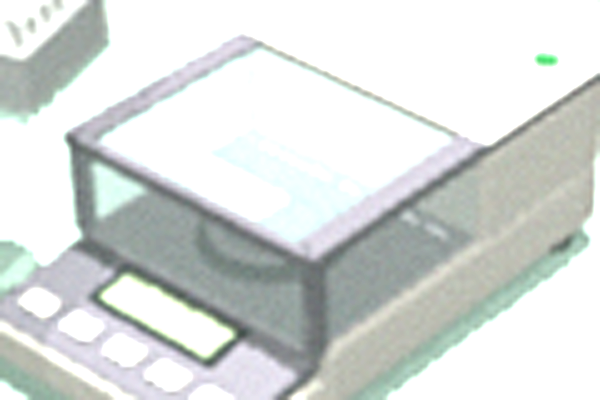

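I've now viewed 12 pictures, so the remaining checks are numeric. The weight isn't evident through the glass, so I'll compare pixels with the first pictures, when the pan was empty.

Run:
```python
from h import *
for c in ("side","top"):
    i=np.mean([ctrl.camera(c).astype(float) for _ in range(3)],0); cv2.imwrite(f"pics/{c}_end.png",i)
    a=cv2.imread(f"pics/{c}1.png").astype(float)
    print(c,"axis z.072/.103/.118 ->",[px(c,[.531,.162,z]).round(1).tolist() for z in (.072,.103,.118)],"strip",px(c,B(-.072,0,.126)).round(1))
    u,v=px(c,[.531,.162,.1]).round().astype(int)
    d=(i-a).mean(2)
    print("diff cols",u-12,"rows",v-16); print(d[v-16:v+17:2,u-12:u+13:2].round().astype(int))
    print("now"); print(i.mean(2)[v-16:v+17:2,u-12:u+13:2].round().astype(int))
    for t in ("weight_mid","weight_mid_centre","weight_small","weight_large"):
        print(t,[(round(r["conf"],2),np.argwhere(r["pixels"]).mean(0)[::-1].round().tolist(),int(r["pixels"].sum())) for r in ctrl.trace(c,t)])
```

```text
side axis z.072/.103/.118 -> [[279.3, 193.9], [279.0, 185.4], [278.8, 181.2]] strip [267.  186.1]
diff cols 267 rows 170
[[  4   6   5   2   4   3   5   3   4   3   3   7   4]
 [  6   4   6   3   1   3   3   4   4   4   6   2   5]
 [  3   3   5   4   2   2   4   4   5   3   3   1   2]
 [  5   5   6   4   4   2   3   3   3   3   3   3   5]
 [  3   3   6   1   6  12   5   2   3   4   4   0   5]
 [-64 -35   0   5   0   3  16  10   5   2   5   1   4]
 [ -7 -47 -69 -30   3   7   4   4  14   9   5   4   5]
 [  6   4  -5 -46 -63 -22   3   5   2   5  18  14   5]
 [ 29   5   4   7  -9 -55 -63 -26   3   4   4   2   3]
 [118  85  22   3   5   7 -16 -56 -56   3   3   6   3]
 [  7  73 115  80  23   2   5   6   2   3   3   2  -1]
 [  0  -3  11  74 117  60   6   4   0   5   5   1  -2]
 [  0   0   0  -1   9  38  53  17   3   3   2   2   2]
 [  2   0   0   3   2   1  10  47  49   8   2   1   2]
 [  1   2   3   1   3   1   0   3  16   5   1   5   3]
 [  3   5   2   3   1   2   2   1   0   3   3   3   3]
 [  2   1   3   4   2   1   4   2   2   0   2  -1   2]]
now
[[154 154 154 149 126 133 134 133 133 1
[... 2631 characters left out ...]
 77  83  84  87  84  85  85  83  80  87  84  87  75]
 [ 84  80  85  84  88  84  85  82  84  88  80  87  75]
 [ 85  73  86  80  87  85  86  85  87  86  87  84  77]
 [ 86  78  78  84  79  83  86  87  80  87 102 105 135]
 [ 87  86  77  76 102 111 123 136 135 135 137 136 136]
 [101 134 135 135 134 134 135 134 134 135 135 135 135]
 [102 135 135 134 135 135 134 135 135 135 135 136 136]
 [ 92 136 135 136 135 135 136 134 135 121 112 104 102]]
weight_mid [(0.4, [333.0, 243.0], 49)]
weight_mid_centre [(0.56, [332.0, 244.0], 63)]
weight_small []
weight_large [(0.62, [362.0, 188.0], 88)][ WARN:0@6.085] global loadsave.cpp:1063 imwrite_ Unsupported depth image for selected encoder is fallbacked to CV_8U.
```

Run:
```python
from h import *
for c in ("side","top"):
    d=np.abs(cv2.imread(f"pics/{c}_end.png").astype(float)-cv2.imread(f"pics/{c}1.png")).max(2)
    m=(cv2.GaussianBlur(d,(3,3),0)>12).astype(np.uint8)
    n,l,s,ce=cv2.connectedComponentsWithStats(m)
    print(c,[(s[k].tolist(),round(d[l==k].mean())) for k in range(1,n) if s[k][4]>=6])
# contrast-stretched darkness around the pan in the side view, saved raw s7 crop vs now
a=cv2.imread("pics/s7.png").astype(float).mean(2)[2::4,2::4]/1.5   # origin (210,130)
e=cv2.imread("pics/side_end.png").astype(float).mean(2)
print("s7 open, knob/body region cols 268..292 rows 174..204"); print(a[44:75:2,58:83:2].round().astype(int))
print("end"); print(e[174:205:2,268:293:2].round().astype(int))
```

```text
side [([11, 0, 3, 4, 7], 14), ([16, 0, 13, 12, 88], 14), ([0, 0, 237, 400, 32605], 61), ([278, 159, 38, 19, 96], 20), ([245, 176, 41, 23, 202], 46), ([261, 177, 24, 13, 100], 33), ([101, 183, 139, 123, 7032], 48), ([116, 187, 9, 3, 20], 19), ([125, 194, 6, 6, 26], 20), ([246, 197, 40, 23, 110], 24), ([115, 206, 9, 6, 36], 22), ([238, 207, 2, 4, 6], 13), ([74, 212, 9, 6, 35], 23), ([93, 214, 11, 5, 40], 22), ([228, 215, 5, 4, 12], 13), ([155, 245, 3, 4, 9], 14), ([122, 262, 10, 11, 50], 14), ([326, 270, 15, 21, 211], 36), ([184, 304, 30, 21, 356], 26), ([65, 309, 3, 3, 6], 12), ([174, 327, 12, 24, 137], 34), ([207, 335, 6, 8, 28], 21), ([130, 344, 74, 47, 678], 41), ([168, 351, 4, 3, 8], 13), ([171, 353, 5, 4, 10], 14), ([128, 366, 34, 12, 151], 29)]
top [([241, 186, 43, 9, 90], 17), ([278, 190, 7, 4, 17], 19), ([264, 193, 4, 3, 7], 21), ([271, 192, 4, 3, 9], 20), ([67, 195, 240, 205, 27328], 58), ([248, 195, 7, 4, 18], 20), ([258, 194, 4, 3, 10], 18), ([255, 217, 26, 8, 110], 29), ([246, 223, 47, 13, 255], 40), ([354, 232, 9, 10, 66], 18), ([309, 312, 24, 14, 195], 22), ([340, 323, 5
[... 1563 characters left out ...]
23 121 122 132 126 125 131 133 133 133]
 [160 126 121 121 121 123 122 122 131 126 122 131 133]
 [194 194 159 124 120 125 123 121 121 123 140 126 122]
 [192 192 194 194 156 124 119 122 120 121 120 121 121]
 [192 193 192 193 194 187 152 124 120 122 121 121 120]
 [122 171 192 194 192 195 181 132 117 119 120 122 122]
 [ 81 100 121 172 187 159 122 121 121 121 118 123 113]
 [ 56  51  83 102 110 118 124 120 122 123 117 109 102]
 [ 75  62  52  58  89 103 112 123 123 116 105 104 104]
 [ 71  70  67  63  52  59  88 104 104  97 104 106  87]
 [ 60  69  74  72  68  63  54  57  88  91 101  68  50]
 [ 56  57  60  68  70  70  72  61  50  57  63  53  63]
 [ 65  60  57  58  58  57  57  58  56  52  53  63  71]]
```

Run:
```python
from h import *
for c in ("top","side"):
    F=np.array([ctrl.camera(c).astype(float) for _ in range(16)]); i=F.mean(0); np.save(f"pics/{c}_avg.npy",i)
    print(c,"noise",F.std(0).mean().round(2))
    a=cv2.imread(f"pics/{c}1.png").astype(float)
    d=cv2.GaussianBlur((i-a).mean(2),(0,0),.8); u,v=px(c,[.531,.162,.095]).round().astype(int)
    print("centre",u,v); print("diff"); print(d[v-9:v+10,u-11:u+12].round().astype(int))
    print("avg now"); print(i.mean(2)[v-9:v+10,u-11:u+12].round().astype(int))
```

```text
top noise 1.46
centre 267 212
diff
[[  4   3   4   4   4   3   3   4   5   5   5   5   5   5   5   5   5   4
    4   4   4   4   4]
 [  4   4   4   4   4   3   4   4   4   4   4   5   5   5   4   4   4   4
    4   4   4   4   4]
 [  5   5   4   3   3   4   4   4   4   4   4   4   4   3   3   3   4   4
    4   4   4   4   4]
 [  5   4   4   3   3   5   5   4   4   4   4   4   3   3   3   4   4   4
    3   4   4   4   4]
 [  4   4   4   3   4   5   5   5   4   4   4   4   3   3   4   4   4   4
    3   4   4   4   4]
 [  4   4   4   4   4   5   5   5   4   4   4   4   3   3   4   4   4   4
    4   3   4   4   4]
 [  4   4   4   4   4   4   4   4   3   3   3   3   3   4   4   4   4   4
    4   3   4   4   4]
 [  3   4   5   4   3   4   4   4   3   3   3   3   3   3   3   3   4   4
    5   4   4   5   5]
 [  3   4   5   5   4   4   4   3   3   3   3   3   2   2   3   3   4   4
    5   5   4   4   5]
 [  3   4   4   5   4   4   3   3   3   3   3   3   2   2   2   2   3   4
    4   4   3   4   4]
 [  4   4   4   4   4   4   3   3   3   3   4   3   3   2   2   1   2   3
    4   4   4   3   4
[... 5662 characters left out ...]
117 118 121 122 123]
 [100 106 121 146 171 185 192 194 195 195 188 162 139 127 120 119 121 121
  120 119 119 121 123]
 [ 82  92  99 107 121 148 171 185 186 178 159 134 121 120 119 119 121 122
  122 121 118 120 122]
 [ 52  64  82  92  99 106 122 147 150 133 123 122 122 122 120 120 121 122
  122 121 118 118 118]
 [ 56  52  52  65  83  96 101 107 112 115 119 122 124 122 121 120 121 122
  122 122 117 111 108]
 [ 69  60  53  52  57  73  88  97 102 106 112 118 121 122 122 122 122 122
  122 119 112 105 103]
 [ 72  70  62  57  54  53  58  74  88  98 103 107 113 118 123 124 122 121
  116 110 105 103 104]
 [ 73  72  68  65  62  57  54  53  57  73  88  97 104 110 117 121 118 111
  106 103 103 104 105]]
```

The 16-frame average shows a faint disc about 8 px across at top px (267,212). That is 30 mm wide, round, and inside the 60 mm ring. It wasn't in the first picture and lies exactly where the weight was released, so the weight is standing there with low contrast through the shaded glass. The arm is clear, so I'll hand in.

```bash
python3 -c "
from h import *
state(); ctrl.hand_in()"
```

```text
t 30.75 p [0.4655 0.345  0.2677] F [ 1.2 -0.5 -0.7] open -0.002
the job is handed in; nothing more can be done
```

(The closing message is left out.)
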